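Fetch the hemmed-in vial for weighing and set the bottles back

ROBOT

A 6-joint arm with a two-finger parallel gripper is mounted at the origin on a cart in front of the work surface, level with it; the furniture and walls round the work are solid. World frame = base frame: x ahead of the robot, y to its left, z up, the work surface at z = 0. Lengths are in mm, angles in rad, forces in N, time in s.
With the tool pointing down it reaches from about 375 to 925 mm from the base axis. Payload 5.7 kg.
Tool frame: the origin (TCP) lies midway between the tips of the shut fingers; the grasp point (between the pads) lies 19 mm behind it; z points along the fingers, y is the line along which they close (so a half turn about z gives the same grasp; the last joint's range is limited). The gripper opens to 88 mm and grips with 3 to 60 N. Pads are 20 mm wide; open, the fingers measure 115 mm over their backs; the gripper's body (75 mm by 178 mm) begins 61 mm behind the grasp point.
Start: joints at [1.223, 0.359, 1.51, -0, 1.272, -0.115], TCP at [138.416, 583.783, 222.623] pointing down, gripper open.
Joint ranges: [-2.97, 2.97], [-1.01, 2.36], [0.21, 2.38], [-0.96, 4.11], [0.2, 2.71], [-2.98, 2.98]. Speed limits (rad/s): [2.39, 2.39, 3.14, 3.14, 3.14, 3.14].

INTERFACE

Orientations are given as a unit quaternion [w, x, y, z].
In Python, from cell import robot gives the robot as it stands.
- The arm moves only by the tool apply_moves, never from a script. Its arguments are lists of equal length, an entry for each row: "slide": the shift along the tool's x, y, z in m, a list of three; "twist": the turn about the tool's z in degrees. A call has 1 to 10 rows; each row shifts and turns the commanded pose from where the row before left it, along the tool's axes as they then stand; what a row does not reach is not made up. A row lasts 1/12 s, in which the tool goes at most 41.7 mm and 7.16 degrees, less where a joint would pass 70% of its speed; a pose out of reach is approached as far as the arm can. A call is refused whole if a number of a shift passes 0.0417 or a number of a turn 7.16, either way. A call with a gripper value outside its range is refused whole. "claw" is the closure, from 0 (fully open) to 1 (shut), set as the call begins (left out, the last holds). The fingers move at their own pace and stop on an object; "squeeze" is the grip in N (left out, the last holds). Time passes only in rows, so rows that do not move let the fingers close. It gives the time, the measured TCP pose, the force, the opening and the grip force at its end, in the units of the state.
- robot.get_obs(): the state, without advancing time (a new reading comes with each control period).
- robot.read_camera(name): name is "scene" or "top" or "wrist"; returns a dict with "color" (420x560x3 uint8, blue, green, red), "mtx" (3x3 intrinsics, pixels), "extrinsics" (4x4, takes a point from world to camera coordinates); the wrist camera has in their place "T_tool_cam" (4x4, takes a point from camera to tool coordinates, whose origin is the TCP and whose axes are the flange's). Camera axes: x right, y up, looking along -z (the intrinsics and any distortion apply to the point x, -y, -z); pixel columns grow to the right and rows downward; lengths in mm; the calibration is good to about 2 mm. The wrist camera is an equidistant fisheye: a pixel r from the principal point sees the ray r / f radians off the axis. A picture is of the moment at which its call begins: read the wrist's pose just before it. There is no depth.
- robot.finish_job(): hands the job in; it is judged then, once.
The state is a dict: "time": time; "joint_pos": joint angles; "joint_velocities": joint speeds; "effort": joint torques, N m; "eef_pos": TCP position; "orientation": TCP orientation; "contact_force": force on the tool from outside, world axes, zero at the start; "moment": the same for the moment, N m; "finger_gap": finger opening in mm; "finger_force": force on a finger pad.
Only numpy, scipy, OpenCV 4.12 (cv2) and the standard library are available. Lean on these libraries where they do the work, as an engineer would, in place of code of your own. Each camera call takes 0.05 s, during which the arm holds its last target. There are 200 camera calls.

TASK

The red-capped vial at the back of the white board is hemmed in by the two tall bottles that stand nearest to it. First stand those two bottles aside on the blue mat, then stand the red-capped vial upright on the flat white scale, and only then put each bottle back on the very ring it came from. Leave the blue-capped vial where it is and let nothing fall over.

Things in the scene. Friction and masses are not known exactly. Their poses are not given: they have to be found in the camera images.
- board: White set-out board, 150 (x) x 270 (y) x 8 mm high, fixed. Origin: centre of underside; x points to its back (away from the robot), y along the rows, z up. Printed grey rings: front row, 58 mm wide, at (-20,-80), (-20,0), (-20,80) mm, a tall bottle on each; back row, 34 mm wide, at (28,-40), (28,40) mm, a vial on each. Which stands where varies. Each vial is about 63 mm from its two nearest bottles.
- white_bottle: White upright plastic bottle with white cap and no coloured band, 44 mm diameter, 134 mm tall, straight sides of 44 mm diameter up to 108 mm, then the narrower cap, about 0.12 kg. Origin at the centre of its underside, z up the bottle. Loose. Grip it high (80 to 100 mm above its foot) so that the cap does not meet the gripper.
- yellow_bottle: White upright plastic bottle with yellow cap and yellow band, 44 mm diameter, 134 mm tall, straight sides of 44 mm diameter up to 108 mm, then the narrower cap, about 0.12 kg. Origin at the centre of its underside, z up the bottle. Loose. Grip it high (80 to 100 mm above its foot) so that the cap does not meet the gripper.
- green_bottle: White upright plastic bottle with green cap and green band, 44 mm diameter, 134 mm tall, straight sides of 44 mm diameter up to 108 mm, then the narrower cap, about 0.12 kg. Origin at the centre of its underside, z up the bottle. Loose. Grip it high (80 to 100 mm above its foot) so that the cap does not meet the gripper.
- red_vial: Small white vial with red cap and red band, 22 mm diameter, 47 mm tall (straight body 38 mm or so), about 18 g. Origin at the centre of its underside, z up. Loose. The thing to fetch.
- blue_vial: Same vial with blue cap and blue band, 22 mm diameter, 47 mm tall. Origin at the centre of its underside. Loose; it stays where it is.
- mat: Flat blue mat, 180 (x) x 140 (y) x 3 mm thick, fixed; origin at the centre of its underside, axes along its sides. On the left or the right of the board; the side area for the bottles.
- scale: Flat white electronic scale with a small grey display at its front, 165 (x) x 205 (y) mm, fixed; its flat top is 29 mm above its origin, the centre of its underside. Front faces the robot (-x). On the other side of the board from the mat.

How it is judged (in metres and radians):
On the way, in this order (a step that is already met when the one before it is completed fails the run):
1. two bottles, the nearest to the red vial among them, stand upright and released on the mat, any other within 12 mm of its start; the red vial is still within 15 mm of its start ((((x of white_bottle in the frame of mat between -0.09 and 0.09 m and y of white_bottle in the frame of mat between -0.07 and 0.07 m and z of white_bottle in the frame of mat below 0.012 m) and (x of yellow_bottle in the frame of mat between -0.09 and 0.09 m and y of yellow_bottle in the frame of mat between -0.07 and 0.07 m and z of yellow_bottle in the frame of mat below 0.012 m)) or ((x of white_bottle in the frame of mat between -0.09 and 0.09 m and y of white_bottle in the frame of mat between -0.07 and 0.07 m and z of white_bottle in the frame of mat below 0.012 m) and (x of green_bottle in the frame of mat between -0.09 and 0.09 m and y of green_bottle in the frame of mat between -0.07 and 0.07 m and z of green_bottle in the frame of mat below 0.012 m)) or ((x of yellow_bottle in the frame of mat between -0.09 and 0.09 m and y of yellow_bottle in the frame of mat between -0.07 and 0.07 m and z of yellow_bottle in the frame of mat below 0.012 m) and (x of green_bottle in the frame of mat between -0.09 and 0.09 m and y of green_bottle in the frame of mat between -0.07 and 0.07 m and z of green_bottle in the frame of mat below 0.012 m))) and horizontal distance between each of white_bottle, yellow_bottle, green_bottle and red_vial above 0.09 m and ((x of white_bottle in the frame of mat between -0.09 and 0.09 m and y of white_bottle in the frame of mat between -0.07 and 0.07 m and z of white_bottle in the frame of mat below 0.012 m) or distance of white_bottle from where it was at the start of the episode below 0.012 m) and angle between each of white_bottle, yellow_bottle, green_bottle's own z axis and vertical below 0.15 rad and linear speed of each of white_bottle, yellow_bottle, green_bottle below 0.03 m/s and contact force between the fingers and white_bottle below 0.1 N and ((x of yellow_bottle in the frame of mat between -0.09 and 0.09 m and y of yellow_bottle in the frame of mat between -0.07 and 0.07 m and z of yellow_bottle in the frame of mat below 0.012 m) or distance of yellow_bottle from where it was at the start of the episode below 0.012 m) and contact force between the fingers and yellow_bottle below 0.1 N and ((x of green_bottle in the frame of mat between -0.09 and 0.09 m and y of green_bottle in the frame of mat between -0.07 and 0.07 m and z of green_bottle in the frame of mat below 0.012 m) or distance of green_bottle from where it was at the start of the episode below 0.012 m) and contact force between the fingers and green_bottle below 0.1 N and distance of red_vial from where it was at the start of the episode below 0.015 m), for 0.2 s.
2. The red-capped vial stands upright and released on the scale while the bottles are still aside ((((x of white_bottle in the frame of mat between -0.09 and 0.09 m and y of white_bottle in the frame of mat between -0.07 and 0.07 m and z of white_bottle in the frame of mat below 0.012 m) and (x of yellow_bottle in the frame of mat between -0.09 and 0.09 m and y of yellow_bottle in the frame of mat between -0.07 and 0.07 m and z of yellow_bottle in the frame of mat below 0.012 m)) or ((x of white_bottle in the frame of mat between -0.09 and 0.09 m and y of white_bottle in the frame of mat between -0.07 and 0.07 m and z of white_bottle in the frame of mat below 0.012 m) and (x of green_bottle in the frame of mat between -0.09 and 0.09 m and y of green_bottle in the frame of mat between -0.07 and 0.07 m and z of green_bottle in the frame of mat below 0.012 m)) or ((x of yellow_bottle in the frame of mat between -0.09 and 0.09 m and y of yellow_bottle in the frame of mat between -0.07 and 0.07 m and z of yellow_bottle in the frame of mat below 0.012 m) and (x of green_bottle in the frame of mat between -0.09 and 0.09 m and y of green_bottle in the frame of mat between -0.07 and 0.07 m and z of green_bottle in the frame of mat below 0.012 m))) and ((x of white_bottle in the frame of mat between -0.09 and 0.09 m and y of white_bottle in the frame of mat between -0.07 and 0.07 m and z of white_bottle in the frame of mat below 0.012 m) or distance of white_bottle from where it was at the start of the episode below 0.012 m) and angle between each of white_bottle, yellow_bottle, green_bottle, red_vial's own z axis and vertical below 0.15 rad and ((x of yellow_bottle in the frame of mat between -0.09 and 0.09 m and y of yellow_bottle in the frame of mat between -0.07 and 0.07 m and z of yellow_bottle in the frame of mat below 0.012 m) or distance of yellow_bottle from where it was at the start of the episode below 0.012 m) and ((x of green_bottle in the frame of mat between -0.09 and 0.09 m and y of green_bottle in the frame of mat between -0.07 and 0.07 m and z of green_bottle in the frame of mat below 0.012 m) or distance of green_bottle from where it was at the start of the episode below 0.012 m) and x of red_vial in the frame of scale between -0.075 and 0.075 m and y of red_vial in the frame of scale between -0.095 and 0.095 m and z of red_vial in the frame of scale between 0.022 and 0.036 m and linear speed of red_vial below 0.03 m/s and contact force between the fingers and red_vial below 0.1 N), for 0.2 s.
At the end, for the whole second after the job is handed in: Each of the three bottles stands upright within 14 mm of where it stood at the start, the red-capped vial stands upright on the scale, the blue-capped vial is within 12 mm of its start; all released and at rest (distance of each of white_bottle, yellow_bottle, green_bottle from where it was at the start of the episode below 0.014 m and angle between each of white_bottle, yellow_bottle, green_bottle, red_vial, blue_vial's own z axis and vertical below 0.15 rad and linear speed of each of white_bottle, yellow_bottle, green_bottle, red_vial, blue_vial below 0.03 m/s and contact force between the fingers and white_bottle below 0.1 N and contact force between the fingers and yellow_bottle below 0.1 N and contact force between the fingers and green_bottle below 0.1 N and x of red_vial in the frame of scale between -0.075 and 0.075 m and y of red_vial in the frame of scale between -0.095 and 0.095 m and z of red_vial in the frame of scale between 0.022 and 0.036 m and contact force between the fingers and red_vial below 0.1 N and distance of blue_vial from where it was at the start of the episode below 0.012 m and contact force between the fingers and blue_vial below 0.1 N); the robot touches nothing.
It fails at once if a bottle or vial tips by more than 35 degrees (angle between any of white_bottle, yellow_bottle, green_bottle, red_vial, blue_vial's own z axis and vertical above 0.61 rad).
It fails at once if the blue-capped vial is moved more than 15 mm (distance of blue_vial from where it was at the start of the episode above 0.015 m).
It also fails if it takes over 144 s, if anything falls off the work surface, if the arm or the gripper's body presses on something with over 40 N, if the wrist force passes 120 N, or if a joint passes its speed limit or range.

## Working session

There is one attempt and no reset: what is moved stays moved. The work goes in short steps, Python scripts to look and compute and a tool call to move; the robot and the scene stay as the last step left them, time stands still between calls to the robot, and variables do not carry over. Pictures are saved under pics/ and viewed, at most 14 in all, crops included, and the job is handed in when it is done.

Besides the shell and the picture viewer there is one more tool, called after "Request:" by a JSON object that holds its "op" and its "data". apply_moves: Moves the arm, as the interface text tells. Its arguments: {"type":"object","properties":{"slide":{"type":"array","items":{"type":"array","items":{"type":"number"}}},"twist":{"type":"array","items":{"type":"number"}},"claw":{"type":"number"},"squeeze":{"type":"number"}},"required":["slide","twist"]}

```bash
mkdir -p pics; ls
python3 - <<'E'
from cell import robot
import cv2
o=robot.get_obs();print(o)
for n in("scene","top"):
    c=robot.read_camera(n);cv2.imwrite(f"pics/{n}0.png",c["color"]);print(c["mtx"],c["extrinsics"],[k for k in c])
E
```

```text
pics
{'time': 0.0, 'joint_pos': array([ 1.22289076e+00,  3.59490321e-01,  1.51142438e+00, -2.52260109e-05,
        1.27249362e+00, -1.15085577e-01]), 'joint_velocities': array([-1.99714723e-03,  4.11699431e-04, -2.70515025e-05,  8.32562001e-04,
        1.23993090e-04, -5.13493722e-05]), 'effort': array([ 4.68620801e-04, -5.15374768e+01, -2.70728302e+01,  6.78448775e-02,
        3.43374582e-02, -1.51752502e-04]), 'eef_pos': array([138.20539754, 583.15896102, 221.82139891]), 'orientation': array([-1.96557000e-04,  1.16143517e-01,  9.93232027e-01, -8.86384744e-04]), 'contact_force': array([0.55769396, 0.39530396, 0.64834539]), 'moment': array([0.00978523, 0.00728268, 0.01329599]), 'finger_force': 0.0, 'finger_gap': 87.66814810550432}
[[481.18189663   0.         281.52981328]
 [  0.         481.18189663 212.36986968]
 [  0.           0.           1.        ]] [[ 6.10339574e-01 -7.91789234e-01 -2.35672154e-02 -3.25374900e+02]
 [ 4.43930496e-01  3.17254354e-01  8.38018729e-01 -2.48898987e+02]
 [-6.56057406e-01 -5.21938199e-01  5.45132274e-01 -1.00630234e+03]
 [ 0.00000000e+00  0.00000000e+00  0.00000000e+00  1.00000000e+00]] ['color', 'mtx', 'extrinsics']
[[445.92659159   0.         284.77023954]
 [  0.         445.92659159 209.24977562]
 [  0.           0.           1.        ]] [[ 4.45829189e-03 -9.99894607e-01  1.38166214e-02  2.72038626e+00]
 [ 9.87916549e-01  6.54459334e-03  1.54848511e-01 -5.47852216e+02]
 [-1.54922615e-01  1.29593091e-02  9.87841607e-01 -1.02303093e+03]
 [ 0.00000000e+00  0.00000000e+00  0.00000000e+00  1.00000000e+00]] ['color', 'mtx', 'extrinsics']
```

View pics/top0.png

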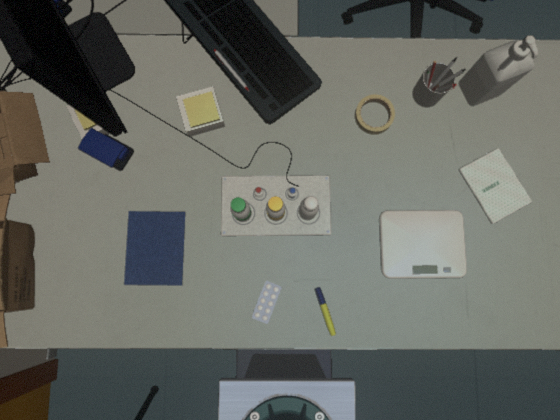

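View pics/scene0.png

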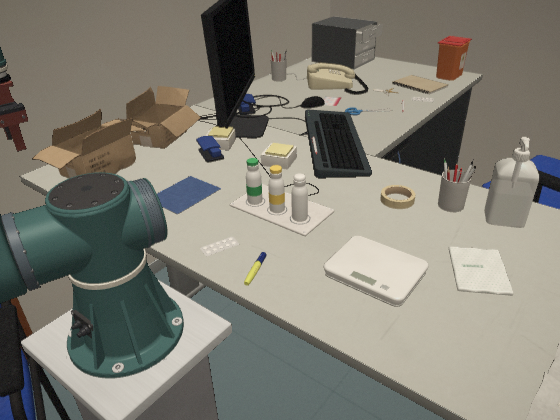

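The top view shows the mat on the left (125–185, 211–285) and the scale on the right (380–467, 210–278). The bottles are green (241,205), yellow (275,205) and white (310,205). The red vial is at (260,191), so green and yellow are the two nearest it; blue is at (292,192). The scene view agrees.

```bash
cat > h.py <<'E'
import numpy as np,cv2
from cell import robot
def proj(c,P):
    p=c["extrinsics"][:3,:3]@np.array(P)+c["extrinsics"][:3,3]
    return c["mtx"][:2,:2]@np.array([p[0],-p[1]])/-p[2]+c["mtx"][:2,2]
def ray(c,uv,z):
    K=c["mtx"];R=c["extrinsics"][:3,:3];t=c["extrinsics"][:3,3]
    d=R.T@np.array([(uv[0]-K[0,2])/K[0,0],-(uv[1]-K[1,2])/K[1,1],-1]);o=-R.T@t
    return (o+d*(z-o[2])/d[2])[:2]
RNG={"green":((50,80,40),(85,255,255)),"yellow":((18,110,80),(32,255,255)),"red":((172,80,60),(180,255,255)),"blue":((100,80,40),(130,255,255))}
def blobs(im,n,roi,amin=8):
    x0,y0,x1,y1=roi
    m=cv2.inRange(cv2.cvtColor(im[y0:y1,x0:x1],cv2.COLOR_BGR2HSV),*map(np.array,RNG[n]))
    k,_,s,ce=cv2.connectedComponentsWithStats(m)
    return [(tuple((ce[i]+[x0,y0]).round(1)),s[i].tolist()) for i in range(1,k) if s[i,4]>=amin]
E
python3 - <<'E'
from h import *
c=robot.read_camera("top");im=c["color"]
for n,roi,z in(("green",(225,180,260,230),142),("yellow",(260,180,292,230),142),("red",(245,178,275,202),55),("blue",(282,178,302,202),55),("blue",(110,200,200,295),3)):
    for b in blobs(im,n,roi): print(n,b,ray(c,b[0],z).round(1))
m=cv2.inRange(cv2.cvtColor(im,cv2.COLOR_BGR2HSV),np.array((95,80,30)),np.array((130,255,255)));m[:200]=0;m[:,200:]=0;m[:,:110]=0
r=cv2.minAreaRect(max(cv2.findContours(m,0,2)[0],key=cv2.contourArea));print("mat",[ray(c,p,3).round(1) for p in cv2.boxPoints(r)])
g=cv2.cvtColor(im,cv2.COLOR_BGR2GRAY)
cr=cv2.resize(im[165:295,210:475],None,fx=3,fy=3,interpolation=cv2.INTER_CUBIC);cv2.imwrite("pics/topz.png",cv2.convertScaleAbs(cr,alpha=1.3))
E
```

```text
green ((np.float64(237.7), np.float64(204.4)), [6, 18, 14, 14, 155]) [542.2 109. ]
yellow ((np.float64(274.9), np.float64(203.4)), [8, 17, 15, 14, 163]) [544.9  28.5]
blue ((np.float64(292.2), np.float64(189.9)), [8, 10, 5, 5, 18]) [592.6 -11.6]
blue ((np.float64(154.8), np.float64(247.7)), [15, 12, 60, 73, 4039]) [457.1 321.6]
mat [array([372. , 389.3]), array([550.5, 392.4]), array([545.5, 253.4]), array([367. , 253.7])]
```

View pics/topz.png

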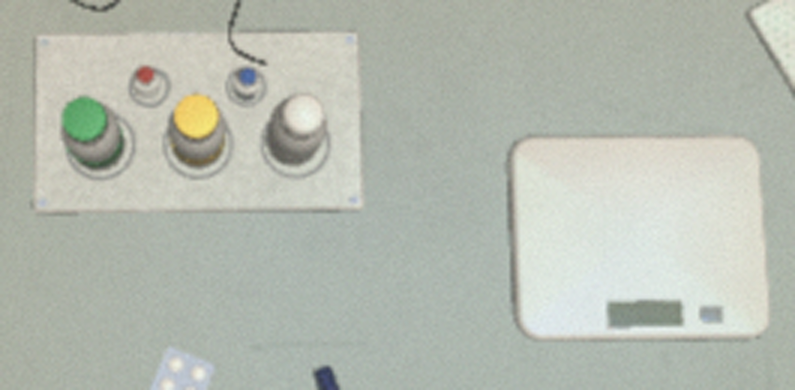

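The zoom shows the board corner dots at crop (44,41), (351,40), (351,200) and (41,202). The red cap is at (145,75), the white cap at (303,114), and the scale spans about (513,137)–(768,338), with its display at the front.

Run:
```python
from h import *
c=robot.read_camera("top")
f=lambda u,v,z:ray(c,(u/3+209.67,v/3+164.67),z).round(1)
for n,u,v,z in(("red",145,75,55),("white",303,114,142),("scale",639,238,29),("d1",44,41,8),("d2",351,40,8),("d3",351,200,8),("d4",41,202,8),("s1",513,137,25),("s2",757,137,25),("s3",768,338,25),("s4",518,338,25)):print(n,f(u,v,z))
# rigid fit of board from caps
B=np.array([[-20,80],[-20,0],[-20,-80],[28,40],[28,-40]]);W=np.array([[542.2,109],[544.9,28.5],f(303,114,142),f(145,75,55),[592.6,-11.6]])
b=B-B.mean(0);w=W-W.mean(0);a=np.arctan2((b[:,0]*w[:,1]-b[:,1]*w[:,0]).sum(),(b*w).sum())
R=np.array([[np.cos(a),-np.sin(a)],[np.sin(a),np.cos(a)]]);t=W.mean(0)-R@B.mean(0)
print(np.degrees(a),t,(B@R.T+t).round(1),(W-B@R.T-t).round(1))
```

```text
red [592.6  69.7]
white [547.1 -49.1]
scale [ 467.7 -326. ]
d1 [630.2 156.2]
d2 [633.  -99.1]
d3 [499.1 -97.7]
d4 [496.  155.2]
s1 [ 549.5 -228.2]
s2 [ 550.8 -427.4]
s3 [ 389.  -426.9]
s4 [ 388.1 -227.5]
1.1299768206105718 [564.67984443  29.31577643] [[543.1 108.9]
 [544.7  28.9]
 [546.3 -51.1]
 [591.9  69.9]
 [593.5 -10.1]] [[-0.9  0.1]
 [ 0.2 -0.4]
 [ 0.8  2. ]
 [ 0.7 -0.2]
 [-0.9 -1.5]]
```

Request:
{"op": "apply_moves", "data": {"slide": [[0,0,0],[0,0,0],[0,0,0],[0,0,0],[0,0,0],[0,0,0],[0,0,0],[0,0,0],[0,0,0],[0,0,0]], "twist": [7,7,7,7,7,7,7,7,7,7], "claw": 0}}

```text
time: 1.03
eef_pos: [138.3, 583.6, 222.4]
orientation: [0.0, 0.667, 0.745, -0.0]
contact_force: [-0.5, -0.2, -1.1]
finger_gap: 87.8
finger_force: 0.0
```

Request:
{"op": "apply_moves", "data": {"slide": [[0,0,0],[-0.025,0.0215,0],[-0.025,0.0215,0],[-0.025,0.0215,0],[-0.025,0.0215,0],[-0.025,0.0215,0],[-0.025,0.0215,0],[-0.025,0.0215,0],[-0.025,0.0215,0],[-0.025,0.0215,0]], "twist": [6.65,0,0,0,0,0,0,0,0,0]}}

```text
time: 1.87
eef_pos: [332.6, 357.4, 222.6]
orientation: [0.0, 0.707, 0.707, -0.0]
contact_force: [0.4, 0.5, -0.1]
finger_gap: 87.7
finger_force: 0.0
```

Request:
{"op": "apply_moves", "data": {"slide": [[-0.025,0.0215,0],[-0.025,0.0215,0],[-0.025,0.0215,0],[-0.025,0.0215,0],[-0.025,0.0215,0],[-0.025,0.0215,0],[-0.025,0.0215,0],[-0.025,0.0215,0],[-0.025,0.0215,0],[0,0,0]], "twist": [0,0,0,0,0,0,0,0,0,0]}}

```text
time: 2.7
eef_pos: [529.7, 129.8, 222.8]
orientation: [0.002, 0.708, 0.706, 0.0]
contact_force: [1.0, -0.5, 0.4]
finger_gap: 87.7
finger_force: 0.0
```

Run:
```python
from h import *
robot.read_camera("top")
print(robot.get_obs()["eef_pos"]);c=robot.read_camera("wrist");o=robot.get_obs();print(o["eef_pos"],c["mtx"],c["T_tool_cam"].round(3));cv2.imwrite("pics/w0.png",c["color"])
```

```text
[527.43515153 131.74096015 222.48037858]
[525.86164625 133.01335261 222.34361559] [[325.1922621    0.         272.83805948]
 [  0.         325.1922621  207.16465756]
 [  0.           0.           1.        ]] [[ 0.00000e+00  9.66000e-01  2.59000e-01  7.06770e+01]
 [ 1.00000e+00 -0.00000e+00  1.00000e-03 -1.56000e-01]
 [ 1.00000e-03  2.59000e-01 -9.66000e-01 -1.63456e+02]
 [ 0.00000e+00  0.00000e+00  0.00000e+00  1.00000e+00]]
```

View pics/w0.png

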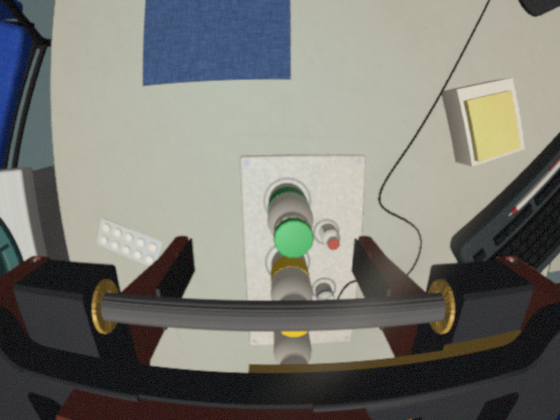

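The wrist view shows the green cap at (294,238) between the fingers and the red cap at (333,243). I'll cast these onto their height planes.

```bash
cat >> h.py <<'E'
from scipy.spatial.transform import Rotation as Ro
def wray(c,o,uv,z):
    K=c["mtx"];d=np.array(uv)-K[:2,2];r=np.hypot(*d);th=r/K[0,0]
    v=np.array([np.sin(th)*d[0]/r,-np.sin(th)*d[1]/r,-np.cos(th)])
    T=c["T_tool_cam"];R=Ro.from_quat(np.roll(o["orientation"],-1)).as_matrix()
    p=R@T[:3,3]+o["eef_pos"];v=R@T[:3,:3]@v
    return (p+v*(z-p[2])/v[2])[:2]
E
python3 - <<'E'
from h import *
o=robot.get_obs();c=robot.read_camera("wrist");print(o["eef_pos"])
for n,roi,z in(("green",(255,215,330,262),142),("red",(310,225,350,260),55)):
    for b in blobs(c["color"],n,roi,40):print(n,b,wray(c,o,b[0],z).round(1))
E
```

```text
[525.86164625 133.01335261 222.34361559]
green ((np.float64(295.0), np.float64(239.1)), [21, 5, 39, 39, 1210]) [543.  111.9]
```

Request:
{"op": "apply_moves", "data": {"slide": [[-0.0122,0.0088,0],[-0.0121,0.0088,0],[0,0,0],[0,0,0.0236],[0,0,0.0236],[0,0,0.0236],[0,0,0.0236],[0,0,0.0236],[0,0,0.0236],[0,0,0]], "twist": [0,0,0,0,0,0,0,0,0,0]}}

```text
time: 3.68
eef_pos: [539.7, 109.5, 77.3]
orientation: [-0.002, 0.707, 0.707, -0.003]
contact_force: [-0.9, -0.5, 0.1]
finger_gap: 87.9
finger_force: 0.0
```

Request:
{"op": "apply_moves", "data": {"slide": [[0,0,0],[0,0,0],[0,0,0],[0,0,0],[0,0,0],[0,0,0],[0,0,0],[0,0,0],[0,0,0],[0,0,0]], "twist": [0,0,0,0,0,0,0,0,0,0], "claw": 1, "squeeze": 15}}

```text
time: 4.52
eef_pos: [543.5, 109.6, 81.5]
orientation: [0.0, 0.707, 0.707, 0.0]
contact_force: [-0.2, 0.3, 5.1]
finger_gap: 43.7
finger_force: 15.0
```

Request:
{"op": "apply_moves", "data": {"slide": [[0,0,-0.01],[0,0,-0.01],[0,0,-0.01],[0,0,-0.01],[0,0,-0.01],[0,0,-0.01],[0,0,0],[0.01,-0.0035,0],[0.015,-0.005,0],[0.02,-0.007,0]], "twist": [0,0,0,0,0,0,0,0,0,0]}}

```text
time: 5.35
eef_pos: [527.2, 154.7, 140.6]
orientation: [-0.0, 0.708, 0.707, -0.0]
contact_force: [-0.3, -0.1, -1.0]
finger_gap: 43.9
finger_force: 15.0
```

Request:
{"op": "apply_moves", "data": {"slide": [[0.02,-0.007,0],[0.02,-0.007,0],[0.02,-0.007,0],[0.02,-0.007,0],[0.02,-0.007,0],[0.02,-0.007,0],[0.02,-0.007,0],[0.02,-0.007,0],[0.02,-0.007,0],[0.02,-0.0065,0]], "twist": [0,0,0,0,0,0,0,0,0,0]}}

```text
time: 6.18
eef_pos: [456.3, 355.7, 140.2]
orientation: [-0.0, 0.707, 0.707, -0.001]
contact_force: [0.5, 0.0, -0.8]
finger_gap: 43.7
finger_force: 15.0
```

Request:
{"op": "apply_moves", "data": {"slide": [[0,0,0],[0,0,0],[0,0,0],[0,0,0.012],[0,0,0.012],[0,0,0.012],[0,0,0.01],[0,0,0.008],[0,0,0.006],[0,0,0.003]], "twist": [0,0,0,0,0,0,0,0,0,0]}}

```text
time: 7.02
eef_pos: [457.9, 353.9, 77.1]
orientation: [-0.0, 0.707, 0.707, -0.001]
contact_force: [0.4, -0.0, -1.2]
finger_gap: 43.9
finger_force: 15.0
```

Request:
{"op": "apply_moves", "data": {"slide": [[0,0,0.001],[0,0,0],[0,0,0],[0,0,0]], "twist": [0,0,0,0]}}

```text
time: 7.35
eef_pos: [458.5, 354.8, 77.6]
orientation: [0.0, 0.707, 0.707, 0.0]
contact_force: [0.4, -0.4, -1.4]
finger_gap: 44.2
finger_force: 15.0
```

Request:
{"op": "apply_moves", "data": {"slide": [[0,0,0.001],[0,0,0],[0,0,0]], "twist": [0,0,0]}}

```text
time: 7.6
eef_pos: [458.5, 354.9, 76.5]
orientation: [0.0, 0.707, 0.707, 0.001]
contact_force: [1.0, 1.0, 2.5]
finger_gap: 44.0
finger_force: 15.0
```

Request:
{"op": "apply_moves", "data": {"slide": [[0,0,0],[0,0,0],[0,0,0],[0,0,0],[0,0,0],[0,0,0],[0,0,0],[0,0,0],[0,0,-0.005],[0,0,-0.01]], "twist": [0,0,0,0,0,0,0,0,0,0], "claw": 0}}

```text
time: 8.43
eef_pos: [457.2, 354.0, 90.5]
orientation: [-0.0, 0.707, 0.707, -0.001]
contact_force: [1.0, 0.3, 0.5]
finger_gap: 87.9
finger_force: 0.0
```

Request:
{"op": "apply_moves", "data": {"slide": [[0,0,-0.025],[0,0,-0.025],[0,0,-0.025],[0,0,-0.025],[0,0,-0.025],[0,0,-0.005],[-0.023,0.006,0],[-0.033,0.009,0],[-0.033,0.009,0],[-0.033,0.009,0]], "twist": [0,0,0,0,0,0,0,0,0,0]}}

```text
time: 9.27
eef_pos: [490.9, 231.4, 221.1]
orientation: [0.0, 0.707, 0.708, -0.0]
contact_force: [0.8, -0.1, 0.4]
finger_gap: 87.9
finger_force: 0.0
```

Request:
{"op": "apply_moves", "data": {"slide": [[-0.033,0.009,0],[-0.033,0.009,0],[-0.033,0.009,0],[-0.033,0.009,0],[-0.033,0.009,0],[-0.02,0.009,0],[-0.018,0,0],[0,0,0],[0,0,0],[0,0,0]], "twist": [0,0,0,0,0,0,0,0,0,0]}}

```text
time: 10.1
eef_pos: [544.7, 30.2, 220.9]
orientation: [-0.0, 0.707, 0.707, -0.0]
contact_force: [-0.0, -0.3, -0.7]
finger_gap: 87.9
finger_force: 0.0
```

Request:
{"op": "apply_moves", "data": {"slide": [[0,0,0.02],[0,0,0.025],[0,0,0.025],[0,0,0.025],[0,0,0.025],[0,0,0.02],[0,0,0],[0,0,0]], "twist": [0,0,0,0,0,0,0,0]}}

```text
time: 10.77
eef_pos: [544.0, 30.8, 80.5]
orientation: [-0.001, 0.707, 0.708, -0.001]
contact_force: [0.2, -0.6, 0.3]
finger_gap: 87.7
finger_force: 0.0
```

Request:
{"op": "apply_moves", "data": {"slide": [[0,0,0],[0,0,0],[0,0,0],[0,0,0],[0,0,0],[0,0,0],[0,0,0],[0,0,0],[0,0,0],[0,0,0]], "twist": [0,0,0,0,0,0,0,0,0,0], "claw": 1, "squeeze": 15}}

```text
time: 11.6
eef_pos: [545.3, 29.5, 81.2]
orientation: [0.0, 0.707, 0.707, 0.0]
contact_force: [0.3, -0.2, 3.5]
finger_gap: 43.6
finger_force: 15.0
```

Request:
{"op": "apply_moves", "data": {"slide": [[0,0,-0.01],[0,0,-0.01],[0,0,-0.01],[0,0,-0.01],[0,0,-0.01],[0,0,-0.01],[0,0,0],[0.01,-0.003,0],[0.015,-0.005,0],[0.02,-0.007,0]], "twist": [0,0,0,0,0,0,0,0,0,0]}}

```text
time: 12.43
eef_pos: [529.8, 74.7, 140.7]
orientation: [-0.0, 0.708, 0.707, -0.0]
contact_force: [-0.5, -0.5, -1.9]
finger_gap: 43.7
finger_force: 15.0
```

Request:
{"op": "apply_moves", "data": {"slide": [[0.021,-0.0075,0],[0.021,-0.0075,0],[0.021,-0.0075,0],[0.021,-0.0075,0],[0.021,-0.0075,0],[0.021,-0.0075,0],[0.021,-0.0075,0],[0.021,-0.0075,0],[0.021,-0.0055,0],[0.021,-0.0055,0]], "twist": [0,0,0,0,0,0,0,0,0,0]}}

```text
time: 13.27
eef_pos: [457.3, 285.8, 140.3]
orientation: [-0.0, 0.707, 0.707, -0.001]
contact_force: [0.6, 0.1, -1.6]
finger_gap: 43.7
finger_force: 15.0
```

Request:
{"op": "apply_moves", "data": {"slide": [[0,0,0],[0,0,0],[0,0,0],[0,0,0.012],[0,0,0.012],[0,0,0.012],[0,0,0.01],[0,0,0.008],[0,0,0.006],[0,0,0.003]], "twist": [0,0,0,0,0,0,0,0,0,0]}}

```text
time: 14.1
eef_pos: [458.8, 284.0, 77.2]
orientation: [-0.0, 0.707, 0.707, -0.001]
contact_force: [-1.2, -0.2, -1.0]
finger_gap: 43.5
finger_force: 15.0
```

Request:
{"op": "apply_moves", "data": {"slide": [[0,0,0.001],[0,0,0.001],[0,0,0],[0,0,0],[0,0,0],[0,0,0]], "twist": [0,0,0,0,0,0]}}

```text
time: 14.6
eef_pos: [459.2, 284.7, 76.3]
orientation: [0.0, 0.707, 0.707, 0.0]
contact_force: [-0.8, 0.6, -1.0]
finger_gap: 43.8
finger_force: 15.0
```

Request:
{"op": "apply_moves", "data": {"slide": [[0,0,0],[0,0,0],[0,0,0],[0,0,0],[0,0,0],[0,0,0],[0,0,0],[0,0,0],[0,0,-0.005],[0,0,-0.01]], "twist": [0,0,0,0,0,0,0,0,0,0], "claw": 0}}

```text
time: 15.43
eef_pos: [458.2, 284.1, 90.6]
orientation: [-0.0, 0.707, 0.707, -0.001]
contact_force: [-0.6, 0.9, 0.6]
finger_gap: 88.2
finger_force: 0.0
```

Request:
{"op": "apply_moves", "data": {"slide": [[0,0,-0.025],[0,0,-0.025],[0,0,-0.025],[0,0,-0.025],[0,0,-0.025],[0,0,-0.005],[-0.02,0.013,0],[-0.025,0.015,0],[-0.025,0.015,0],[-0.025,0.015,0]], "twist": [0,0,0,0,0,0,0,0,0,0]}}

```text
time: 16.27
eef_pos: [517.2, 188.6, 221.1]
orientation: [0.0, 0.707, 0.708, -0.0]
contact_force: [1.2, 0.2, 0.8]
finger_gap: 87.9
finger_force: 0.0
```

Request:
{"op": "apply_moves", "data": {"slide": [[-0.025,0.015,0],[-0.025,0.015,0],[-0.025,0.015,0],[-0.025,0.015,0],[-0.02,0.015,0],[0,0,0],[0,0,0],[0,0,0]], "twist": [0,0,0,0,0,0,0,0]}}

```text
time: 16.93
eef_pos: [591.3, 69.9, 220.7]
orientation: [-0.001, 0.707, 0.707, -0.0]
contact_force: [0.2, 0.4, -1.1]
finger_gap: 87.6
finger_force: 0.0
```

Run:
```python
from h import *
robot.read_camera("top");t=robot.read_camera("top")["color"]
o=robot.get_obs();c=robot.read_camera("wrist");print(o["eef_pos"])
for b in blobs(c["color"],"red",(200,150,400,330),40):print(b,wray(c,o,b[0],55).round(1))
cv2.imwrite("pics/w1.png",np.hstack([c["color"][60:360,80:480],t[100:400,80:480]]))
```

```text
[591.15152105  70.54259634 220.87148567]
```

View pics/w1.png

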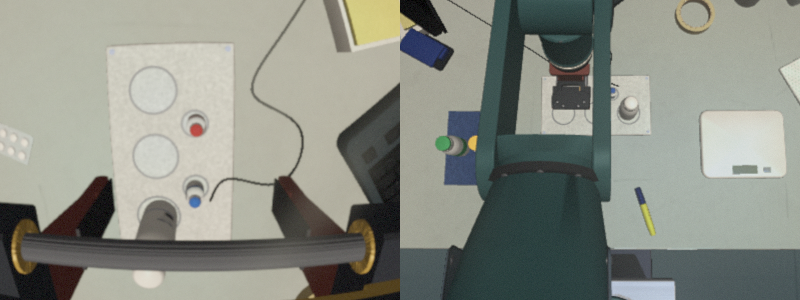

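Both bottles stand on the mat. In the wrist view the red cap is at (276,190), the empty rings at (234,150) and (237,216), and the blue cap at (274,261).

Run:
```python
from h import *
o=robot.get_obs();c=robot.read_camera("wrist")
RNG["red"]=((0,90,60),(10,255,255))
for b in blobs(c["color"],"red",(255,170,300,210),30):print(b,wray(c,o,b[0],55).round(1))
for b in blobs(c["color"],"blue",(255,245,300,280),30):print(b,wray(c,o,b[0],55).round(1))
for p in((234,150),(237,216)):print(wray(c,o,p,8).round(1))
```

```text
((np.float64(275.9), np.float64(189.9)), [15, 14, 13, 13, 122]) [593.7  71.6]
((np.float64(274.4), np.float64(261.6)), [15, 12, 10, 10, 85]) [592.4  -9.3]
[545.3 109.2]
[547.1  29.4]
```

Request:
{"op": "apply_moves", "data": {"slide": [[0,0.0013,0.025],[0,0,0.025],[0,0,0.025],[0,0,0.025],[0,0,0.025],[0,0,0.025],[0,0,0.025],[0,0,0.02],[0,0,0.008],[0,0,0.003]], "twist": [0,0,0,0,0,0,0,0,0,0], "claw": 0.35}}

```text
time: 17.97
eef_pos: [592.0, 70.1, 13.6]
orientation: [-0.001, 0.707, 0.707, -0.001]
contact_force: [-0.8, 0.6, 0.3]
finger_gap: 57.1
finger_force: 0.0
```

Request:
{"op": "apply_moves", "data": {"slide": [[0,0,0],[0,0,0],[0,0,0],[0,0,0]], "twist": [0,0,0,0]}}

```text
time: 18.3
eef_pos: [594.4, 69.6, 16.4]
orientation: [0.001, 0.707, 0.707, 0.001]
contact_force: [0.7, -0.1, 0.3]
finger_gap: 56.8
finger_force: 0.0
```

Request:
{"op": "apply_moves", "data": {"slide": [[0,0,0],[0,0,0],[0,0,0],[0,0,0],[0,0,0],[0,0,0],[0,0,0],[0,0,0],[0,0,0],[0,0,0]], "twist": [0,0,0,0,0,0,0,0,0,0], "claw": 1, "squeeze": 6}}

```text
time: 19.13
eef_pos: [593.4, 69.5, 15.1]
orientation: [0.0, 0.707, 0.707, -0.0]
contact_force: [-0.9, -0.3, -0.2]
finger_gap: 22.0
finger_force: 6.0
```

Request:
{"op": "apply_moves", "data": {"slide": [[0,0,-0.01],[0,0,-0.015],[0,0,-0.02],[0,0,-0.025],[0,0,-0.025],[0,0,-0.025],[0,0,-0.025],[0,0,-0.025],[0,0,-0.015],[0,0,-0.005]], "twist": [0,0,0,0,0,0,0,0,0,0]}}

```text
time: 19.97
eef_pos: [595.1, 69.6, 208.9]
orientation: [0.002, 0.707, 0.707, 0.002]
contact_force: [1.2, -0.4, -0.2]
finger_gap: 22.4
finger_force: 6.0
```

Request:
{"op": "apply_moves", "data": {"slide": [[-0.01,-0.003,0],[-0.02,-0.006,0],[-0.03,-0.01,0],[-0.03,-0.01,0],[-0.03,-0.01,0],[-0.03,-0.01,0],[-0.03,-0.01,0],[-0.03,-0.01,0],[-0.03,-0.01,0],[-0.03,-0.01,0]], "twist": [0,0,0,0,0,0,0,0,0,0]}}

```text
time: 20.8
eef_pos: [502.2, -201.7, 203.5]
orientation: [-0.001, 0.707, 0.707, -0.001]
contact_force: [0.2, 1.0, -1.0]
finger_gap: 21.6
finger_force: 6.0
```

Request:
{"op": "apply_moves", "data": {"slide": [[-0.03,-0.01,0],[-0.03,-0.01,0],[-0.03,-0.01,0],[-0.02,-0.006,0],[-0.015,0,0],[0,0,0],[0,0,0],[0,0,0]], "twist": [0,0,0,0,0,0,0,0]}}

```text
time: 21.47
eef_pos: [468.3, -324.1, 204.4]
orientation: [-0.001, 0.707, 0.707, 0.0]
contact_force: [0.1, 0.4, -0.4]
finger_gap: 22.2
finger_force: 6.0
```

Request:
{"op": "apply_moves", "data": {"slide": [[0,0,0.02],[0,0,0.025],[0,0,0.025],[0,0,0.025],[0,0,0.025],[0,0,0.02],[0,0,0.015],[0,0,0.008],[0,0,0],[0,0,0]], "twist": [0,0,0,0,0,0,0,0,0,0]}}

```text
time: 22.3
eef_pos: [468.8, -324.6, 42.3]
orientation: [-0.0, 0.707, 0.708, -0.0]
contact_force: [0.3, -0.3, 0.6]
finger_gap: 22.0
finger_force: 6.0
```

Request:
{"op": "apply_moves", "data": {"slide": [[0,0,0.003],[0,0,0],[0,0,0],[0,0,0]], "twist": [0,0,0,0]}}

```text
time: 22.63
eef_pos: [468.9, -325.8, 39.8]
orientation: [0.001, 0.707, 0.707, -0.0]
contact_force: [1.1, -0.3, -0.6]
finger_gap: 21.7
finger_force: 6.0
```

Request:
{"op": "apply_moves", "data": {"slide": [[0,0,0.001],[0,0,0.001],[0,0,0.001],[0,0,0],[0,0,0],[0,0,0]], "twist": [0,0,0,0,0,0]}}

```text
time: 23.13
eef_pos: [468.5, -325.5, 36.1]
orientation: [-0.0, 0.707, 0.707, -0.0]
contact_force: [0.3, 0.8, -0.0]
finger_gap: 21.8
finger_force: 6.0
```

Request:
{"op": "apply_moves", "data": {"slide": [[0,0,0.0005],[0,0,0],[0,0,0]], "twist": [0,0,0]}}

```text
time: 23.38
eef_pos: [468.5, -325.4, 35.6]
orientation: [-0.0, 0.707, 0.707, -0.0]
contact_force: [0.0, -0.1, -0.2]
finger_gap: 21.9
finger_force: 6.0
```

Request:
{"op": "apply_moves", "data": {"slide": [[0,0,0],[0,0,0],[0,0,0],[0,0,0],[0,0,0],[0,0,0],[0,0,0],[0,0,0],[0,0,0],[0,0,0]], "twist": [0,0,0,0,0,0,0,0,0,0], "claw": 0.3}}

```text
time: 24.22
eef_pos: [468.5, -325.4, 35.6]
orientation: [-0.0, 0.707, 0.707, -0.0]
contact_force: [-0.8, -0.2, -0.2]
finger_gap: 61.5
finger_force: 0.0
```

Request:
{"op": "apply_moves", "data": {"slide": [[0,0,-0.01],[0,0,-0.02],[0,0,-0.025],[0,0,-0.025],[0,0,-0.025],[0,0,-0.025],[0,0,-0.025],[0,0,-0.025],[0,0,0],[0,0,0]], "twist": [0,0,0,0,0,0,0,0,0,0], "claw": 0}}

```text
time: 25.05
eef_pos: [469.3, -326.2, 217.8]
orientation: [0.002, 0.707, 0.707, 0.0]
contact_force: [-0.8, 0.7, -1.4]
finger_gap: 87.6
finger_force: 0.0
```

Run:
```python
from h import *
robot.read_camera("top");c=robot.read_camera("top");t=c["color"]
for n,roi in(("green",(110,200,200,295)),("yellow",(110,200,200,295))):
    for b in blobs(t,n,roi,30):print(n,b,ray(c,b[0],137).round(1))
w=robot.read_camera("wrist")["color"];print(robot.get_obs()["eef_pos"])
cv2.imwrite("pics/w2.png",np.hstack([w[60:360,80:480],t[100:400,80:480]]))
```

```text
green ((np.float64(122.8), np.float64(242.9)), [6, 36, 15, 15, 172]) [457.9 353.2]
green ((np.float64(143.5), np.float64(248.0)), [29, 41, 8, 14, 34]) [447.2 308.5]
yellow ((np.float64(155.4), np.float64(242.7)), [38, 36, 16, 15, 184]) [458.7 283.8]
[ 467.71189838 -324.7509234   214.59692037]
```

View pics/w2.png

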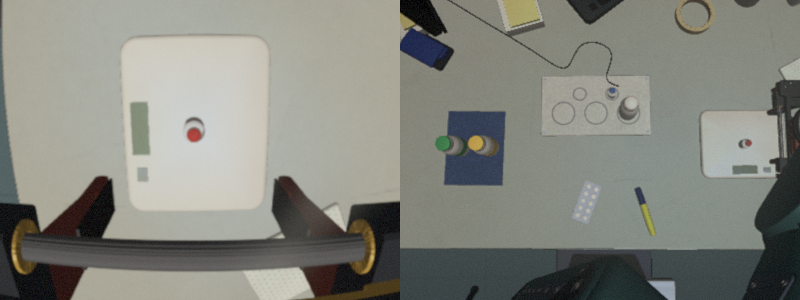

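The red vial is upright on the scale, at crop (194,130) in the wrist view. Both bottles are upright on the mat. Next I'll bring yellow back.

Request:
{"op": "apply_moves", "data": {"slide": [[0.02,0,0],[0.03,0,0],[0.035,-0.001,0],[0.035,-0.001,0],[0.035,-0.001,0],[0.035,-0.001,0],[0.035,-0.001,0],[0.035,-0.001,0],[0.035,-0.001,0],[0.035,-0.001,0]], "twist": [0,0,0,0,0,0,0,0,0,0]}}

```text
time: 26.03
eef_pos: [459.0, 6.3, 214.3]
orientation: [-0.001, 0.707, 0.707, -0.001]
contact_force: [0.6, -0.1, 0.9]
finger_gap: 87.5
finger_force: 0.0
```

Request:
{"op": "apply_moves", "data": {"slide": [[0.035,-0.001,0],[0.035,0,0],[0.035,0,0],[0.035,0,0],[0.035,0,0],[0.035,0,0],[0.035,0,0],[0.02,0,0],[0.015,0,0],[0,0,0]], "twist": [0,0,0,0,0,0,0,0,0,0]}}

```text
time: 26.87
eef_pos: [458.5, 286.9, 214.0]
orientation: [-0.001, 0.706, 0.708, -0.001]
contact_force: [-0.2, -0.3, -0.3]
finger_gap: 87.9
finger_force: 0.0
```

Request:
{"op": "apply_moves", "data": {"slide": [[0,0,0],[0,0,0],[0,0,0],[0,0,0]], "twist": [0,0,0,0]}}

```text
time: 27.2
eef_pos: [459.3, 283.4, 215.4]
orientation: [-0.0, 0.707, 0.707, -0.0]
contact_force: [-0.1, -0.5, 1.3]
finger_gap: 87.8
finger_force: 0.0
```

Down 139 to z = 76.5, then grip.

Request:
{"op": "apply_moves", "data": {"slide": [[0,0,0.02],[0,0,0.025],[0,0,0.025],[0,0,0.025],[0,0,0.024],[0,0,0.02],[0,0,0],[0,0,0],[0,0,0],[0,0,0]], "twist": [0,0,0,0,0,0,0,0,0,0]}}

```text
time: 28.03
eef_pos: [460.6, 284.8, 78.1]
orientation: [0.001, 0.707, 0.707, 0.001]
contact_force: [0.4, -0.5, -0.1]
finger_gap: 87.7
finger_force: 0.0
```

Request:
{"op": "apply_moves", "data": {"slide": [[0,0,0],[0,0,0],[0,0,0],[0,0,0],[0,0,0],[0,0,0],[0,0,0],[0,0,0],[0,0,0],[0,0,0]], "twist": [0,0,0,0,0,0,0,0,0,0], "claw": 1, "squeeze": 15}}

```text
time: 28.87
eef_pos: [459.4, 284.6, 76.5]
orientation: [-0.0, 0.707, 0.707, -0.0]
contact_force: [0.0, 0.4, 0.5]
finger_gap: 43.5
finger_force: 15.0
```

Request:
{"op": "apply_moves", "data": {"slide": [[0,0,-0.01],[0,0,-0.01],[0,0,-0.01],[0,0,-0.01],[0,0,-0.015],[0,0,-0.01],[0,0,0],[-0.01,0.003,0],[-0.015,0.005,0],[-0.02,0.007,0]], "twist": [0,0,0,0,0,0,0,0,0,0]}}

```text
time: 29.7
eef_pos: [473.7, 239.0, 140.9]
orientation: [-0.0, 0.706, 0.708, -0.001]
contact_force: [-0.1, -0.1, -2.0]
finger_gap: 43.7
finger_force: 15.0
```

Request:
{"op": "apply_moves", "data": {"slide": [[-0.021,0.0075,0],[-0.021,0.0075,0],[-0.021,0.0075,0],[-0.021,0.0075,0],[-0.021,0.0075,0],[-0.021,0.0075,0],[-0.021,0.0075,0],[-0.021,0.0075,0],[-0.021,0.0055,0],[-0.021,0.0055,0]], "twist": [0,0,0,0,0,0,0,0,0,0]}}

```text
time: 30.53
eef_pos: [544.9, 27.7, 140.7]
orientation: [-0.0, 0.707, 0.707, -0.001]
contact_force: [0.2, -0.2, -1.8]
finger_gap: 44.0
finger_force: 15.0
```

Request:
{"op": "apply_moves", "data": {"slide": [[0,0,0],[0,0,0],[0,0,0],[0,0,0],[0,0,0.012],[0,0,0.012],[0,0,0.012],[0,0,0.01],[0,0,0.008],[0,0,0.004]], "twist": [0,0,0,0,0,0,0,0,0,0]}}

```text
time: 31.37
eef_pos: [544.6, 30.2, 82.4]
orientation: [-0.001, 0.707, 0.707, -0.001]
contact_force: [-0.4, 0.2, -1.7]
finger_gap: 43.9
finger_force: 15.0
```

Request:
{"op": "apply_moves", "data": {"slide": [[0,0,0.001],[0,0,0.001],[0,0,0],[0,0,0],[0,0,0],[0,0,0]], "twist": [0,0,0,0,0,0]}}

```text
time: 31.87
eef_pos: [545.7, 29.5, 82.0]
orientation: [0.0, 0.707, 0.707, 0.0]
contact_force: [0.2, -0.3, -1.7]
finger_gap: 44.2
finger_force: 15.0
```

Force still shows the bottle's weight, so I'll lower 1 mm more, release, and go to green.

Request:
{"op": "apply_moves", "data": {"slide": [[0,0,0.0007],[0,0,0],[0,0,0]], "twist": [0,0,0]}}

```text
time: 32.12
eef_pos: [545.9, 29.5, 81.4]
orientation: [0.0, 0.707, 0.707, 0.0]
contact_force: [-0.4, -0.8, 5.4]
finger_gap: 43.9
finger_force: 15.0
```

Request:
{"op": "apply_moves", "data": {"slide": [[0,0,0],[0,0,0],[0,0,0],[0,0,0],[0,0,0],[0,0,0],[0,0,0],[0,0,0],[0,0,-0.005],[0,0,-0.01]], "twist": [0,0,0,0,0,0,0,0,0,0], "claw": 0}}

```text
time: 32.95
eef_pos: [544.4, 29.6, 95.4]
orientation: [-0.001, 0.707, 0.707, -0.001]
contact_force: [0.3, 0.5, -0.2]
finger_gap: 87.8
finger_force: 0.0
```

Request:
{"op": "apply_moves", "data": {"slide": [[0,0,-0.025],[0,0,-0.025],[0,0,-0.025],[0,0,-0.025],[0,0,-0.02],[0,0,-0.005],[0.023,-0.006,0],[0.033,-0.009,0],[0.033,-0.009,0],[0.033,-0.009,0]], "twist": [0,0,0,0,0,0,0,0,0,0]}}

```text
time: 33.78
eef_pos: [511.6, 152.4, 220.6]
orientation: [-0.0, 0.707, 0.707, -0.0]
contact_force: [0.1, 1.1, -0.5]
finger_gap: 88.3
finger_force: 0.0
```

Request:
{"op": "apply_moves", "data": {"slide": [[0.033,-0.009,0],[0.033,-0.009,0],[0.033,-0.009,0],[0.033,-0.009,0],[0.033,-0.009,0],[0.02,-0.009,0],[0.018,0,0],[0,0,0],[0,0,0],[0,0,0]], "twist": [0,0,0,0,0,0,0,0,0,0]}}

```text
time: 34.62
eef_pos: [458.1, 353.7, 220.4]
orientation: [0.0, 0.707, 0.707, -0.001]
contact_force: [-0.7, -0.1, 0.7]
finger_gap: 87.9
finger_force: 0.0
```

Request:
{"op": "apply_moves", "data": {"slide": [[0,0,0],[0,0,0],[0,0,0],[0,0,0]], "twist": [0,0,0,0]}}

```text
time: 34.95
eef_pos: [458.6, 353.9, 220.9]
orientation: [0.0, 0.707, 0.707, -0.0]
contact_force: [-0.2, 0.6, 0.4]
finger_gap: 87.8
finger_force: 0.0
```

Request:
{"op": "apply_moves", "data": {"slide": [[0.0008,0,0.02],[0,0,0.025],[0,0,0.025],[0,0,0.025],[0,0,0.025],[0,0,0.02],[0,0,0.0043],[0,0,0],[0,0,0],[0,0,0]], "twist": [0,0,0,0,0,0,0,0,0,0]}}

```text
time: 35.78
eef_pos: [459.5, 355.9, 78.0]
orientation: [0.0, 0.707, 0.707, 0.001]
contact_force: [0.6, 0.1, 0.4]
finger_gap: 87.8
finger_force: 0.0
```

Request:
{"op": "apply_moves", "data": {"slide": [[0,0,0],[0,0,0],[0,0,0],[0,0,0],[0,0,0],[0,0,0],[0,0,0],[0,0,0],[0,0,0],[0,0,0]], "twist": [0,0,0,0,0,0,0,0,0,0], "claw": 1, "squeeze": 15}}

```text
time: 36.62
eef_pos: [458.4, 355.4, 76.5]
orientation: [0.0, 0.707, 0.707, -0.0]
contact_force: [-0.0, 0.5, 0.5]
finger_gap: 43.8
finger_force: 15.0
```

Request:
{"op": "apply_moves", "data": {"slide": [[0,0,-0.01],[0,0,-0.01],[0,0,-0.01],[0,0,-0.01],[0,0,-0.015],[0,0,-0.01],[0,0,0],[-0.01,0.0035,0],[-0.015,0.005,0],[-0.02,0.007,0]], "twist": [0,0,0,0,0,0,0,0,0,0]}}

```text
time: 37.45
eef_pos: [473.3, 309.8, 140.9]
orientation: [-0.0, 0.706, 0.708, -0.001]
contact_force: [-0.4, -0.4, -1.4]
finger_gap: 43.8
finger_force: 15.0
```

Request:
{"op": "apply_moves", "data": {"slide": [[-0.02,0.007,0],[-0.02,0.007,0],[-0.02,0.007,0],[-0.02,0.007,0],[-0.02,0.007,0],[-0.02,0.007,0],[-0.02,0.007,0],[-0.02,0.007,0],[-0.02,0.007,0],[-0.0208,0.0065,0]], "twist": [0,0,0,0,0,0,0,0,0,0]}}

```text
time: 38.28
eef_pos: [542.9, 107.8, 140.7]
orientation: [-0.0, 0.707, 0.707, -0.001]
contact_force: [0.3, -0.4, -1.6]
finger_gap: 43.5
finger_force: 15.0
```

Request:
{"op": "apply_moves", "data": {"slide": [[0,0,0],[0,0,0],[0,0,0],[0,0,0],[0,0,0.012],[0,0,0.012],[0,0,0.012],[0,0,0.01],[0,0,0.008],[0,0,0.004]], "twist": [0,0,0,0,0,0,0,0,0,0]}}

```text
time: 39.12
eef_pos: [542.5, 110.0, 82.4]
orientation: [-0.001, 0.707, 0.707, -0.001]
contact_force: [0.1, -0.4, -0.8]
finger_gap: 43.8
finger_force: 15.0
```

Request:
{"op": "apply_moves", "data": {"slide": [[0,0,0.001],[0,0,0.001],[0,0,0.0005],[0,0,0],[0,0,0],[0,0,0]], "twist": [0,0,0,0,0,0]}}

```text
time: 39.62
eef_pos: [543.8, 109.6, 81.5]
orientation: [0.0, 0.707, 0.707, 0.0]
contact_force: [-0.4, -0.0, 0.3]
finger_gap: 43.7
finger_force: 15.0
```

Release, rise, and back off to the left, clear of everything.

Request:
{"op": "apply_moves", "data": {"slide": [[0,0,0],[0,0,0],[0,0,0],[0,0,0],[0,0,0],[0,0,0],[0,0,0],[0,0,0],[0,0,-0.005],[0,0,-0.01]], "twist": [0,0,0,0,0,0,0,0,0,0], "claw": 0}}

```text
time: 40.45
eef_pos: [542.4, 109.5, 95.6]
orientation: [-0.001, 0.707, 0.707, -0.001]
contact_force: [0.3, -0.4, -0.2]
finger_gap: 87.7
finger_force: 0.0
```

Request:
{"op": "apply_moves", "data": {"slide": [[0,0,-0.025],[0,0,-0.025],[0,0,-0.025],[0,0,-0.025],[0,0,-0.025],[0,0,-0.005],[0.023,-0.006,0],[0.033,-0.009,0],[0.033,-0.009,0],[0.033,-0.009,0]], "twist": [0,0,0,0,0,0,0,0,0,0]}}

```text
time: 41.28
eef_pos: [509.7, 232.5, 226.1]
orientation: [0.0, 0.707, 0.707, -0.0]
contact_force: [1.2, -0.3, -0.4]
finger_gap: 88.3
finger_force: 0.0
```

Request:
{"op": "apply_moves", "data": {"slide": [[0.033,-0.009,0],[0.033,-0.009,0],[0.033,-0.009,0],[0.033,-0.009,0],[0.033,-0.009,0],[0.02,-0.009,0],[0.018,0,0],[0,0,0],[0,0,0],[0,0,0]], "twist": [0,0,0,0,0,0,0,0,0,0]}}

```text
time: 42.12
eef_pos: [456.2, 433.6, 225.7]
orientation: [0.0, 0.707, 0.707, -0.001]
contact_force: [-0.4, -0.3, 0.6]
finger_gap: 87.5
finger_force: 0.0
```

Run:
```python
from h import *
robot.read_camera("top");c=robot.read_camera("top");t=c["color"]
for n,roi,z in(("green",(225,180,260,230),142),("yellow",(260,180,292,230),142),("blue",(282,178,302,202),55)):
    for b in blobs(t,n,roi):print(n,b,ray(c,b[0],z).round(1))
cv2.imwrite("pics/end.png",cv2.resize(t[160:300,100:500],None,fx=2,fy=2))
```

```text
green ((np.float64(237.8), np.float64(204.2)), [6, 17, 14, 15, 154]) [542.6 108.8]
yellow ((np.float64(274.7), np.float64(203.6)), [8, 17, 14, 14, 163]) [544.5  28.9]
blue ((np.float64(292.2), np.float64(189.9)), [8, 10, 5, 5, 18]) [592.6 -11.6]
```

View pics/end.png

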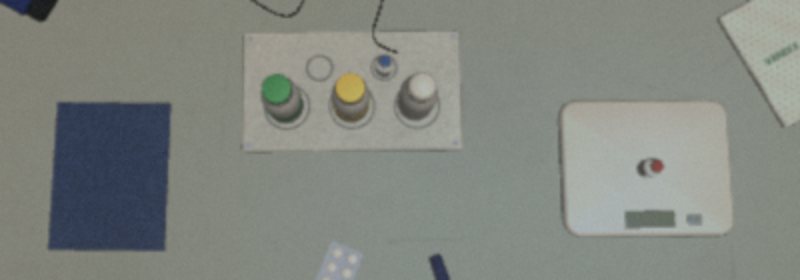

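The three bottles are back on their rings, green (278,88) and yellow (350,88) within 1 mm of where they started. The red vial stands on the scale at (652,167), and the blue vial hasn't moved.

```bash
python3 -c "
from cell import robot
print(robot.finish_job())"
```

```text
the job is handed in; nothing more can be done
None
```

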